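# Close the draught shield and tare the bench balance

### The arm

A 7-joint arm with a two-finger parallel gripper is mounted at the origin on a cart in front of the work surface, level with it; the furniture and walls round the work are solid. World frame = base frame: x ahead of the robot, y to its left, z up, the work surface at z = 0. Lengths are in m, angles in degrees, forces in N, time in s.
With the tool pointing down it reaches from about 0.4 to 0.85 m from the base axis. Payload 10.4 kg.
Tool frame: the origin (TCP) lies where the fingers leave the gripper's body, on its centre line; the fingertips stand 73 mm ahead of it and the grasp point (between the pads) lies 54 mm ahead of it; x points along the fingers, y is the direction in which the jaws open and shut, and the axes are right-handed (so a half turn about x gives the same grasp; the last joint's range is limited). The gripper opens to 85 mm and grips with 20 to 120 N. Pads are 22 mm wide; open, the fingers measure 114 mm over their backs; the gripper's body (76 mm by 85 mm) begins 54 mm behind the grasp point. The pads swing forward as they close: fully open they stand 13 mm farther back than shut.
Start: joints at [65.798, 19.034, -3.707, 83.658, 1.238, 77.344, -5.071], TCP at [0.243, -0.576, 0.304] pointing down, gripper open.
Joint ranges: [-148.97, 148.97], [-28.65, 121.19], [-84.17, 76.75], [9.2, 138.47], [-72.65, 252.65], [3.7, 117.97], [-149.18, 149.18]. Speed limits (degrees/s): [127.2, 127.2, 159.86, 159.86, 180, 180, 180].

### API

Orientations are given as [roll, pitch, yaw] about the fixed x, y, z axes, in that order (R = Rz(yaw) Ry(pitch) Rx(roll)).
In Python, from plant import * gives the robot as it stands.
- The arm moves only by the tool step_arm, never from a script. Its arguments are lists of equal length, an entry for each row: "hand": the closure in counts, from 0 (fully open) to 255 (shut); "travel": the shift along the tool's x, y, z in mm, a list of three; "twist": the turn, a rotation vector about the tool's x, y, z in rad, a list of three. In form: {"hand": [hand, ...], "travel": [[x, y, z], ...], "twist": [[rx, ry, rz], ...]}. A call has 1 to 10 rows; each row is the pose to reach, as a shift and turn from the pose measured when the call began, along the tool's axes at that moment; what a row does not reach only later rows make up. A row lasts 1/12 s, in which the tool goes at most 41.7 mm and 7.16 degrees, less where a joint would pass 70% of its speed; a pose out of reach is approached as far as the arm can. A call with a gripper value outside its range is refused whole. The fingers move at their own pace and stop on an object; "force" is the grip in N (left out, the last holds). Time passes only in rows, so rows that repeat a pose let the fingers close. It gives the time, the measured TCP pose, the force and the opening at its end, in the units of the state.
- state(): the state, without advancing time (a new reading comes with each control period).
- get_image(name): name is "scene" or "top" or "wrist"; returns a dict with "frame" (384x512x3 uint8, red, green, blue), "camera_matrix" (3x3 intrinsics, pixels), "k1" (the pictures are not rectified: a ray, as slopes to the right and down, at radius r is drawn at 1 + k1 r^2 times it, then the intrinsics apply), "eye" and "attitude" of the camera in the world. Camera axes: x right, y up, looking along -z (the intrinsics and any distortion apply to the point x, -y, -z); pixel columns grow to the right and rows downward; lengths in m; the calibration is good to about 2 mm. A picture is of the moment at which its call begins. There is no depth.
- hand_in(): hands the job in, once; it reports no verdict.
The state is a dict: "t": time; "joint_positions": joint angles; "joint_vel": joint speeds; "joint_torque": joint torques, N m; "tool_pos": TCP position; "tool_rot": TCP orientation; "ft_force": force on the tool from outside, world axes, zero at the start; "ft_torque": the same for the moment, N m; "opening": opening from 0.0 (shut) to 1.0 (fully open).
Only numpy, scipy, OpenCV 4.12 (cv2) and the standard library are available. Lean on these libraries where they do the work, as an engineer would, in place of code of your own. Each camera call takes 0.05 s, during which the arm holds its last target. There are 200 camera calls.

### The job

Tare the bench balance on the empty bowl so that castings can be weighed: with the fingertips, gently slide the glass roof of its draught shield fully shut, then press the wide oblong tare key lightly and let it come back up. Do not press the tare key while the roof is open, leave the two round keys alone, do not touch the bowl, leave the tub, loupe and tweezers where they are, and finish with the hand clear.

Things in the scene. Friction and masses are not known exactly. Their poses are not given: they have to be found in the camera images.
- balance: Light grey bench balance, 224 x 164 mm (x, y), fixed. Origin: centre of its underside; x points from the keys (front) to the rear, y to its left. Front console (x -112 to -14 mm) 32 mm high: three keys in a row, behind them a tilted display up to 48 mm high. Behind: aluminium-framed glass draught shield, x -18 to 102, y -72 to 68 mm, 103 mm high, 108 mm at the stop bar on its right rim.
- roof (a joint): Sliding glass roof pane of the draught shield, 118 x 133 mm: opening in m, 0 = fully shut, 0.08 = fully open; it opens along the balance's +y (to its left) and is shut by pushing it along -y up to a hard stop. Starts 30 to 62 mm open. Stays where it is left; about 2 N moves it.
- roof_grip (a point): Centre of the upright aluminium grip bar along the roof's left (+y, trailing) edge; moves with the roof. Bar 118 mm long along the balance's x, 10 mm thick in y, from 10 mm below to 6 mm above this point (top 119 mm over the bench); the pane to its right is 7 mm lower than this point. Left of the bar is free air: push its left face.
- tare_key (a joint): Travel in m of the tare key: 0 = up, 0.004 = fully down. Spring: moves from about 1.2 N, fully down at about 4.5 N; counts as pressed beyond 0.0025.
- tare_key_top (a point): Middle of the top face of the tare key: the wide oblong key at the right (-y) end of the row, 17 mm (x) by 37 mm (y), standing 6 mm proud of the console when up. Press straight down.
- middle_key (a joint): Travel in m of the middle round key, 0 = up, 0.004 = down. Must stay up.
- middle_key_top (a point): Middle of the top face of the middle round key (18 mm across), 52 mm left of the tare key's middle. Leave alone.
- left_key (a joint): Travel in m of the left round key, 0 = up, 0.004 = down. Must stay up.
- left_key_top (a point): Middle of the top face of the left round key (18 mm across), 98 mm left of the tare key's middle. Leave alone.
- bowl: Origin at the centre of the underside of the empty loose steel bowl (68 mm across, 27 mm high) standing on the balance's pan inside the shield, rim 81 mm over the bench. Not to be touched.
- tub: Loose open white tub with three cast rings in it, 85 x 124 x 59 mm, left of the balance; origin at the centre of its underside. Leave alone.
- loupe: Loose black eye loupe, 34 mm across, 30 mm high, standing to the left front of the balance; origin at the centre of its underside. Leave alone.
- tweezers: Loose steel tweezers, 126 mm long, 8 mm high, lying along the right side of the balance; origin at the centre of the underside. Leave alone.

How it is judged:
By the outcome, as a careful person would: the job done as asked, in the order asked, and still so for the second after the job is handed in, with the robot touching nothing.
It also fails if it takes over 48 s, if anything falls off the work surface, if the arm or the gripper's body presses on something with over 40 N, if the wrist force passes 120 N, or if a joint passes its speed limit or range.

## Working session

There is one attempt and no reset: what is moved stays moved. The work goes in short steps, Python scripts to look and compute and a tool call to move; the robot and the scene stay as the last step left them, time stands still between calls to the robot, and variables do not carry over. Pictures are saved under pics/ and viewed, about 8 in all and at most 12, crops included, and the job is handed in when it is done.

Besides the shell and the picture viewer there is one more tool, called after "Request:" as name(argument=value, ...) on one line, values as JSON. step_arm: Moves the arm, as the interface text tells. Its arguments: {"type":"object","properties":{"hand":{"type":"array","items":{"type":"number"}},"travel":{"type":"array","items":{"type":"array","items":{"type":"number"}}},"twist":{"type":"array","items":{"type":"array","items":{"type":"number"}}},"force":{"type":"number"}},"required":["hand","travel","twist"]}

```bash
mkdir -p pics; cat > h.py <<'E'
from plant import *
import numpy as np, cv2
from scipy.spatial.transform import Rotation as Ro
def att(a):
    a=np.array(a,float)
    return a if a.shape==(3,3) else Ro.from_euler('xyz',a,degrees=True).as_matrix()
def ray(im,u,v):
    K=np.array(im["camera_matrix"]);k=im["k1"]
    d=np.array([(u-K[0,2])/K[0,0],(v-K[1,2])/K[1,1]]);s=d.copy()
    for _ in range(30): s=d/(1+k*(s@s))
    return np.array(im["eye"]),att(im["attitude"])@np.array([s[0],-s[1],-1])
def onz(im,u,v,z):
    e,d=ray(im,u,v); return e+d*(z-e[2])/d[2]
def proj(im,p):
    q=att(im["attitude"]).T@(np.array(p)-np.array(im["eye"])); s=np.array([q[0],-q[1]])/-q[2]
    s=s*(1+im["k1"]*(s@s)); K=np.array(im["camera_matrix"]); return K[:2,:2]@s+K[:2,2]
def save(im,n): cv2.imwrite(f"pics/{n}.png",im["frame"][:,:,::-1])
E
python3 - <<'E'
from h import *
import pickle
d={}
for n in("scene","top","wrist"):
    im=get_image(n); d[n]=im
    print(n,im["eye"],im["attitude"],im["camera_matrix"],im["k1"])
pickle.dump(d,open("d.pkl","wb"))
for n in("scene","top"):
    cv2.imwrite(f"pics/{n}0.png",cv2.resize(d[n]["frame"][:,:,::-1],(800,600),interpolation=cv2.INTER_CUBIC))
print(state())
E
```

```text
scene [ 0.12142365 -0.31258752  0.54535914] [ 57.79442388  -1.2148614  -26.83824121] [[375.6162175    0.         256.56873543]
 [  0.         375.6162175  192.50321337]
 [  0.           0.           1.        ]] -0.010674771105825097
top [0.29885345 0.30423998 0.918061  ] [ 1.22708991e+01 -2.00521065e-02 -8.65340922e+01] [[451.20163211   0.         255.71545913]
 [  0.         451.20163211 187.92166666]
 [  0.           0.           1.        ]] -0.17098433827376475
wrist [ 0.31376432 -0.54662713  0.37294762] [-1.74014798e+01  1.82390152e-02 -6.71721452e+01] [[291.85639959   0.         253.07198339]
 [  0.         291.85639959 188.4694453 ]
 [  0.           0.           1.        ]] -0.05649418840756416
{'t': 0.15, 'joint_positions': array([65.79944073, 19.0645687 , -3.70788406, 83.69187887,  1.24013064,
       77.34440672, -5.07017167]), 'joint_vel': array([-0.03427622, -0.11848506,  0.08527121, -0.17686789, -0.04699073,
        0.0122868 ,  0.11561235]), 'joint_torque': array([ 1.59109564e-03, -6.25825882e+01,  4.95097088e-02, -3.91850209e+01,
        1.61688728e-02,  7.57671922e-03,  8.96919488e-06]), 'tool_pos': array([ 0.24318633, -0.57554128,  0.30331439]), 'tool_rot': array([-85.54751465,  89.93906222, 117.36093321]), 'ft_force': array([-0.11860212,  0.28091819, -0.22416484]), 'ft_torque': array([-0.03232565,  0.01297043,  0.05629712]), 'opening': 1.0020259064617045}
```

View pics/scene0.png

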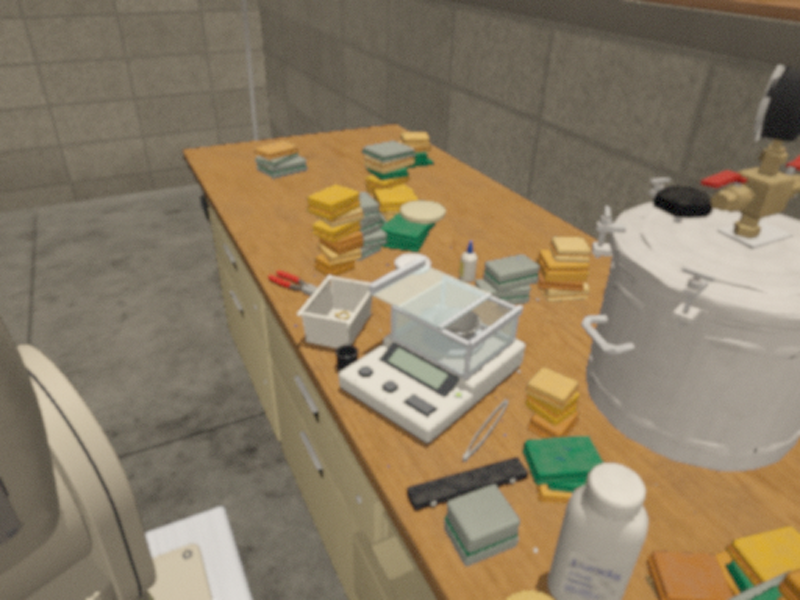

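View pics/top0.png

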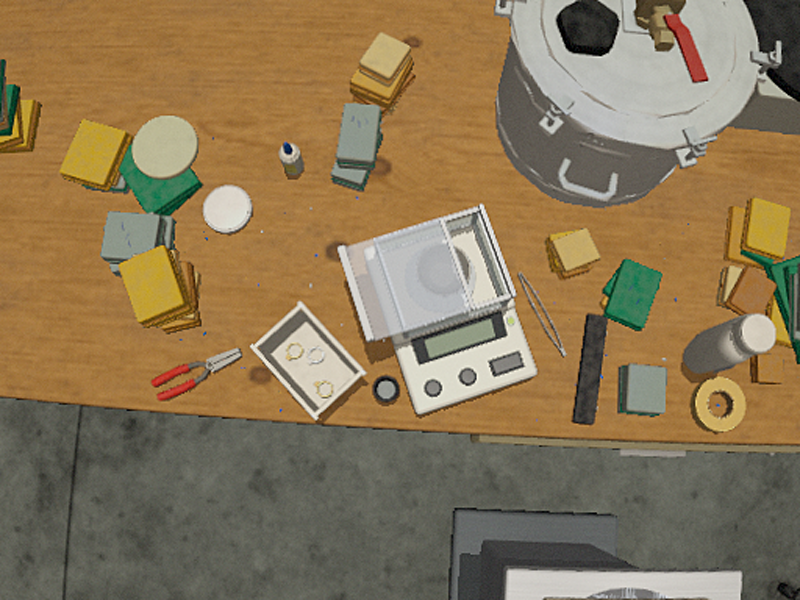

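The top view shows the tare key at about (508,363), the round keys at (468,376) and (432,387), and the roof's grip bar running from (343,247) to (367,340), all in 800x600 pixels. The tub, loupe and tweezers are clear of them. Next I measure these.

```bash
python3 - <<'E'
from h import *
import pickle
d=pickle.load(open("d.pkl","rb")); im=d["top"]; f=im["frame"]; g=cv2.cvtColor(f,cv2.COLOR_RGB2GRAY)
m=np.zeros_like(g); m[200:270,255:350]=(g[200:270,255:350]<125)*255
n,l,s,c=cv2.connectedComponentsWithStats(m)
for i in range(1,n):
    if s[i,4]>30: print(s[i],c[i],onz(im,*c[i],0.038).round(4),cv2.minAreaRect(np.argwhere(l==i)[:,::-1].astype(np.int32)))
crop=f[125:275,205:355,::-1]
cv2.imwrite("pics/crop0.png",cv2.resize(crop,(600,600),interpolation=cv2.INTER_CUBIC))
E
```

```text
[255 200  70  33 702] [289.59401709 213.48575499] [0.4424 0.2456 0.038 ] ((289.32562255859375, 214.24200439453125), (22.967174530029297, 68.961181640625), 72.6459732055664)
[313 225  23  16 108] [323.15740741 232.97222222] [0.4076 0.1778 0.038 ] ((323.5500183105469, 232.65000915527344), (10.435514450073242, 20.871030807495117), 71.56504821777344)
[255 232  95  38 436] [307.83944954 256.73165138] [0.3594 0.2061 0.038 ] ((301.8216247558594, 250.69683837890625), (94.0621109008789, 36.32720184326172), 0.6510604023933411)
[294 236  11  11  52] [298.78846154 240.92307692] [0.3892 0.2251 0.038 ] ((299.0, 241.0), (10.0, 10.0), 90.0)
[272 243  11  11  53] [276.9245283  248.18867925] [0.3726 0.267  0.038 ] ((277.0, 248.0), (10.0, 10.0), 90.0)
[320 249  30   7 109] [335.25688073 251.91743119] [0.3716 0.1527 0.038 ] ((334.5792236328125, 251.6773681640625), (29.102941513061523, 5.386215686798096), 2.4895527362823486)
```

View pics/crop0.png

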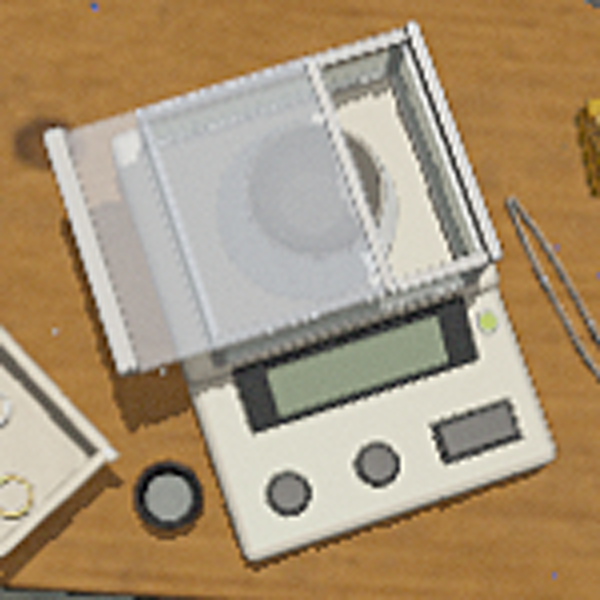

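```bash
cat >> h.py <<'E'
TH=21.4
def goal(tip,th=TH,flip=1):
    th=np.radians(th); x=np.array([0,0,-1.]); y=flip*np.array([-np.sin(th),np.cos(th),0])
    return np.array(tip)+[0,0,.073],np.c_[x,y,np.cross(x,y)]
def plan(tip,th=TH,flip=1):
    s=state(); p,R=goal(tip,th,flip); R0=att(s["tool_rot"])
    return (R0.T@(p-s["tool_pos"])*1000).round(1),Ro.from_matrix(R0.T@R).as_rotvec().round(4)
E
python3 - <<'E'
from h import *
import pickle
d=pickle.load(open("d.pkl","rb")); im=d["top"]; sc=d["scene"]
P=lambda u,v,z:onz(im,205+u/4,125+v/4,z)
a,b=P(57,133,.119),P(125,370,.119); c=(a+b)/2
t=onz(im,323.5,232.65,.038)
th=np.degrees(np.arctan2(b[0]-a[0],-(b[1]-a[1])))
print("bar",a,b,np.linalg.norm(a-b),"tare",t)
X=np.array([.931,.365,0]);Y=np.array([-.365,.931,0])
print("bar dir",(a-b)/np.linalg.norm(a-b),"rel",(c-t)@X,(c-t)@Y)
# shield corners top right z .108
for q in[(413,28),(493,258)]: 
    w=P(*q,.108);print("rim",w,(w-t)@X,(w-t)@Y)
for n in("display",(258,430),"cons corner",(250,558),(553,455)):
    if not isinstance(n,str):w=P(*n,.032);print(w,(w-t)@X,(w-t)@Y)
for p in(a,b,t):print(proj(sc,p)*800/512)
R=att(state()["tool_rot"]);print(R.round(3))
for f in(1,-1):print(plan(c+Y*.04+[0,0,.05],flip=f))
E
```

```text
bar [0.5241185  0.38489902 0.119     ] [0.41619784 0.34594896 0.119     ] 0.11473437236775588 tare [0.40822589 0.17712618 0.038     ]
bar dir [0.94061316 0.3394803  0.        ] rel 0.12638765600102225 0.15269998471142587
rim [0.58919956 0.22164541 0.108     ] 0.18473600458424083 -0.024607983382767585
rim [0.47986308 0.18090214 0.108     ] 0.06807245096692996 -0.022632155954999747
[0.40313264 0.28302619 0.032     ] 0.033911694578600805 0.1004519518604051
[0.34026791 0.28344239 0.032     ] -0.024463456928715783 0.12378505338175375
[0.39898874 0.13647382 0.032     ] -0.023437893530191458 -0.03447579031872347
[423.74751954 257.41786899]
[370.49863627 283.92812995]
[419.70331323 400.861761  ]
[[-0.     0.389 -0.921]
 [ 0.001 -0.921 -0.389]
 [-1.    -0.001  0.   ]]
(array([  62.1, -818.3, -576.4]), array([-3.1153e+00, -1.6000e-03,  2.0000e-04]))
(array([  62.1, -818.3, -576.4]), array([0.0263, 0.0001, 0.0011]))
```

Request:
step_arm(hand=[255, 255, 255, 255, 255, 255, 255, 255, 255, 255], travel=[[-30, -35, -35], [-30, -70, -70], [-30, -100, -100], [-30, -130, -130], [-30, -155, -160], [-30, -190, -190], [-30, -220, -220], [-30, -250, -250], [-30, -280, -285], [-30, -320, -330]], twist=[[0, 0, 0], [0, 0, 0], [0, 0, 0], [0, 0, 0], [0, 0, 0], [0, 0, 0], [0, 0, 0], [0, 0, 0], [0, 0, 0], [0, 0, 0]], force=20)

```text
t: 0.98
tool_pos: [0.4016, -0.1952, 0.3337]
tool_rot: [-67.6, 90.0, 135.3]
ft_force: [1.3, -0.7, 0.6]
opening: -0.001
```

```bash
sed -i 's/TH=21.4/TH=20.7/' h.py; python3 - <<'E'
from h import *
print(plan([.454,.4075,.22],flip=-1), state()["joint_positions"])
E
```

```text
(array([  40.9, -534.8, -282.7]), array([0.0382, 0.0002, 0.0005])) [ 44.65367846  -3.5226925  -23.32441871 105.29386803  -1.43824713
  77.97464397 -45.44092436]
```

Request:
step_arm(hand=[255, 255, 255, 255, 255, 255, 255, 255, 255, 255], travel=[[0, -36, -18], [0, -72, -37], [0, -108, -56], [0, -144, -75], [0, -180, -94], [0, -216, -113], [0, -252, -132], [0, -288, -151], [0, -324, -170], [0, -360, -189]], twist=[[0.04, 0, 0], [0.04, 0, 0], [0.04, 0, 0], [0.04, 0, 0], [0.04, 0, 0], [0.04, 0, 0], [0.04, 0, 0], [0.04, 0, 0], [0.04, 0, 0], [0.04, 0, 0]])

```text
t: 1.82
tool_pos: [0.4353, 0.2119, 0.3341]
tool_rot: [170.6, 90.0, 11.2]
ft_force: [0.8, -0.7, -0.5]
opening: -0.001
```

```bash
python3 - <<'E'
from h import *
print(plan([.454,.4075,.22],flip=-1), state()["joint_positions"],state()["tool_pos"])
E
```

```text
(array([  41.2, -176.6,  -86.1]), array([-0.0025, -0.0008, -0.0001])) [  21.68599033    4.07627145  -54.43482227   99.38041113    3.40430371
   78.22143328 -102.81539772] [0.43533945 0.21186029 0.3341333 ]
```

Request:
step_arm(hand=[255, 255, 255, 255, 255, 255, 255, 255], travel=[[0, -36, -17], [5, -72, -34], [10, -108, -51], [20, -144, -68], [30, -176, -86], [40, -176, -86], [40, -176, -86], [40, -176, -86]], twist=[[0, 0, 0], [0, 0, 0], [0, 0, 0], [0, 0, 0], [0, 0, 0], [0, 0, 0], [0, 0, 0], [0, 0, 0]])

```text
t: 2.48
tool_pos: [0.454, 0.4064, 0.2935]
tool_rot: [44.1, 89.9, -115.3]
ft_force: [-0.5, -0.0, 0.9]
opening: -0.002
```

```bash
python3 - <<'E'
from h import *
print(plan([.454,.4075,.112],flip=-1), state()["joint_positions"],state()["tool_pos"])
im=get_image("wrist"); save(im,"w1")
im=get_image("top"); save(im,"t1"); print(im["eye"])
E
```

```text
(array([108.5,  -1.1,  -0.5]), array([-0.0021,  0.0008, -0.0008])) [  -4.91025588   26.82630742  -55.39052271   84.83744888   22.16746498
   79.98868258 -130.69079016] [0.45396581 0.40640548 0.29353098]
[0.29885345 0.30423998 0.918061  ]
```

View pics/w1.png

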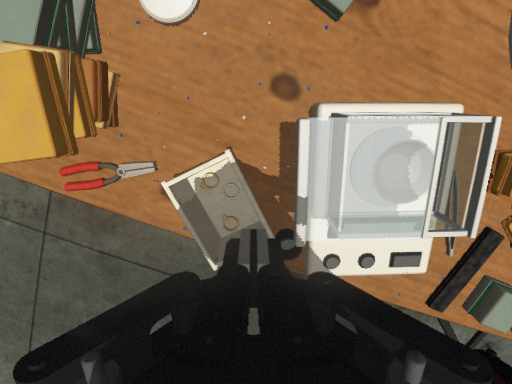

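The wrist view shows the grip bar as a vertical strip at column ~304, rows 118–240, and the tare key at (405,259). The closed fingers are left of the bar and the tool is aligned with the balance. I measure the same points from this view as a cross-check.

```bash
python3 - <<'E'
from h import *
im=get_image("wrist"); f=im["frame"]; g=cv2.cvtColor(f,cv2.COLOR_RGB2GRAY)
for r in(135,160,200,225): print(r,g[r,290:325])
for q in[(304,119),(303,240)]: print(onz(im,*q,.119))
m=((g[247:273,315:430]<75)*255).astype(np.uint8)
n,l,s,c=cv2.connectedComponentsWithStats(m)
for i in range(1,n):
    if s[i,4]>30: q=c[i]+[315,247]; print(s[i],q,onz(im,*q,.038).round(4))
E
```

```text
135 [ 71  69  70  70  70  71  96 167 217 230 230 230 229 228 228 229 221 198
 180 176 179 179 177 177 182 189 196 200 201 204 207 207 209 204 206]
160 [ 69  67  70  69  68  70 147 207 225 230 230 229 229 228 225 218 201 183
 177 179 177 179 177 183 190 195 199 201 203 205 203 206 205 206 207]
200 [ 71  72  68  68  69  90 113 123 123 124 126 123 124 125 118 118 154 175
 175 178 179 177 189 196 198 201 199 203 204 205 204 205 203 205 190]
225 [ 72  74  70  68 119 176 210 218 221 222 220 217 218 208 169 159 175 183
 191 210 222 228 232 236 238 237 237 237 238 239 237 238 238 238 239]
[0.52583568 0.38592226 0.119     ]
[0.42374576 0.34295459 0.119     ]
[ 73   5  32  15 137] [400.4379562  255.82481752] [0.4121 0.1856 0.038 ]
[42  7 16 14 64] [363.203125 257.8125  ] [0.3931 0.2305 0.038 ]
[ 7  8 16 14 62] [327.88709677 258.93548387] [0.3761 0.273  0.038 ]
```

Request:
step_arm(hand=[255, 255, 255, 255, 255, 255, 255], travel=[[30, 0, 0], [60, 0, 0], [85, 0, 0], [105, 0, 0], [110, 0, 0], [110, 0, 0], [110, 0, 0]], twist=[[0, 0, 0], [0, 0, 0], [0, 0, 0], [0, 0, 0], [0, 0, 0], [0, 0, 0], [0, 0, 0]])

```text
t: 3.22
tool_pos: [0.456, 0.4054, 0.1869]
tool_rot: [172.8, 89.8, 13.2]
ft_force: [-0.4, 1.0, 0.9]
opening: 0.0
```

```bash
python3 - <<'E'
from h import *
s=state();print(s["tool_pos"],s["ft_force"],s["joint_positions"])
c=np.array([.472,.365]);Y=np.array([-.3535,.9354]);X=np.array([.9354,.3535])
w=s["tool_pos"][:2]-c; print("gap Y,X",w@Y,w@X, att(s["tool_rot"]).round(3))
E
```

```text
[0.45601807 0.40540295 0.18688953] [-0.42465907  0.97579144  0.90809634] [  -6.31698658   31.88839556  -52.57314856   92.01270918   26.81390128
   69.31967838 -133.96112134]
gap Y,X 0.043442533511369584 -0.000667052889189871 [[ 0.004  0.348 -0.938]
 [ 0.001 -0.938 -0.348]
 [-1.     0.001 -0.004]]
```

Request:
step_arm(hand=[255, 255, 255, 255, 255, 255, 255, 255, 255, 255], travel=[[4, 5, 0], [4, 10, 0], [4, 14, 0], [4, 18, 0], [4, 21, 0], [4, 24, 0], [4, 27, 0], [4, 30, 0], [4, 33, 0], [4, 36, 0]], twist=[[0, 0, 0], [0, 0, 0], [0, 0, 0], [0, 0, 0], [0, 0, 0], [0, 0, 0], [0, 0, 0], [0, 0, 0], [0, 0, 0], [0, 0, 0]])

```text
t: 4.05
tool_pos: [0.4687, 0.3717, 0.1831]
tool_rot: [178.0, 89.7, 18.4]
ft_force: [0.7, 1.3, -0.0]
opening: 0.003
```

```bash
cat > s.py <<'E'
from h import *
s=state();F=s["ft_force"]
c=np.array([.472,.365]);Y=np.array([-.3535,.9354]);X=np.array([.9354,.3535])
w=s["tool_pos"][:2]-c; print("gap Y,X",w@Y,w@X,"F",F[:2]@Y,F[:2]@X,F[2],"tipz",s["tool_pos"][2]-.073,"j",s["joint_positions"].round(1))
E
python3 s.py
```

```text
gap Y,X 0.0074328172318376545 -0.0007434028724829896 F 0.9830377028502697 1.1626733304573575 -0.041851094734719596 tipz 0.11008869634433245 j [  -2.2   30.6  -52.8   94.1   26.1   68.1 -130.6]
```

```bash
python3 - <<'E'
from h import *
im=get_image("top"); f=im["frame"][125:275,205:355,::-1]
im2=get_image("wrist"); g=im2["frame"][60:330,130:480,::-1]
a=cv2.resize(f,(400,400),interpolation=cv2.INTER_CUBIC); b=cv2.resize(g,(400,309))
o=np.zeros((400,800,3),np.uint8); o[:,:400]=a;o[:309,400:]=b; cv2.imwrite("pics/m2.png",o)
E
```

```text
(no output)
```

View pics/m2.png

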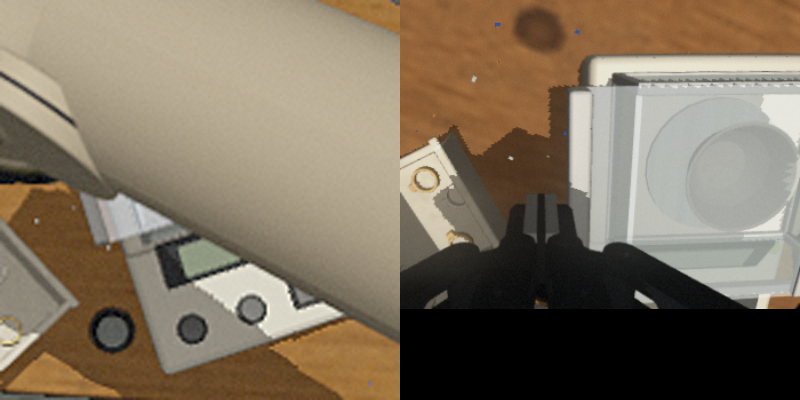

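The wrist view shows the closed fingers touching the left face of the grip bar (bar at crop column ~578). I measure the bar again to see how far it has moved.

```bash
python3 - <<'E'
from h import *
im=get_image("wrist");g=cv2.cvtColor(im["frame"],cv2.COLOR_RGB2GRAY)
c=np.array([.472,.365]);Y=np.array([-.3535,.9354]);X=np.array([.9354,.3535])
for r in(145,165,185): print(r,g[r,270:310])
for q in[(279.5,145),(295,145)]: w=onz(im,*q,.119)[:2]-c; print(w@Y,w@X)
E
```

```text
145 [ 65  64  63  65  64  66  65  68 101 153 187 200 215 222 218 217 218 216
 217 218 215 217 218 217 217 214 207 188 154 162 189 191 193 192 193 196
 193 192 193 195]
165 [ 64  63  65  68  64  67  65  66 101 155 184 201 213 217 217 219 215 215
 216 215 217 218 214 214 216 210 198 186 156 163 191 190 192 190 193 192
 194 190 195 194]
185 [ 64  66  64  66  62  63  63  67 111 162 186 204 212 215 218 215 215 216
 217 216 216 218 212 213 214 207 188 162 162 189 190 193 192 195 193 191
 189 194 194 192]
-0.006651563473154355 0.05473702143594785
-0.013801918541314913 0.05469204659791497
```

Request:
step_arm(hand=[255, 255, 255, 255, 255, 255, 255, 255], travel=[[0, 2.5, 0], [0, 5, 0], [0, 7.5, 0], [0, 10, 0], [0, 12.5, 0], [0, 15, 0], [0, 17, 0], [0, 18, 0]], twist=[[0, 0, 0], [0, 0, 0], [0, 0, 0], [0, 0, 0], [0, 0, 0], [0, 0, 0], [0, 0, 0], [0, 0, 0]])

```text
t: 4.87
tool_pos: [0.4752, 0.354, 0.1829]
tool_rot: [163.4, 89.8, 3.7]
ft_force: [0.4, 1.1, 1.0]
opening: -0.0
```

```bash
python3 s.py
```

```text
gap Y,X -0.011443073420218207 -0.0009200423665061572 F 0.907697424438914 0.7438853130896053 0.9536383263640005 tipz 0.10987968609366054 j [-1.000e-01  3.000e+01 -5.280e+01  9.500e+01  2.560e+01  6.780e+01
 -1.288e+02]
```

Request:
step_arm(hand=[255, 255, 255, 255, 255], travel=[[0, 1, 0], [0, 2, 0], [0, 3, 0], [0, 4, 0], [0, 5, 0]], twist=[[0, 0, 0], [0, 0, 0], [0, 0, 0], [0, 0, 0], [0, 0, 0]])

```text
t: 5.28
tool_pos: [0.4769, 0.3493, 0.1829]
tool_rot: [165.0, 89.8, 5.3]
ft_force: [0.5, 1.4, 0.4]
opening: -0.001
```

Request:
step_arm(hand=[255, 255, 255, 255], travel=[[0, 1, 0], [0, 2, 0], [0, 3, 0], [0, 3, 0]], twist=[[0, 0, 0], [0, 0, 0], [0, 0, 0], [0, 0, 0]])

```text
t: 5.62
tool_pos: [0.4781, 0.3462, 0.1829]
tool_rot: [161.7, 89.8, 2.0]
ft_force: [0.8, 1.3, -0.1]
opening: 0.0
```

```bash
python3 s.py; python3 - <<'E'
from h import *
im=get_image("wrist");save(im,"w3")
E
```

```text
gap Y,X -0.019731092225739676 -0.0009491390698880793 F 0.8941923421287973 1.2043541320437512 -0.1495406791493591 tipz 0.10990384190179366 j [   0.8   29.7  -52.9   95.3   25.5   67.7 -128. ]
```

View pics/w3.png

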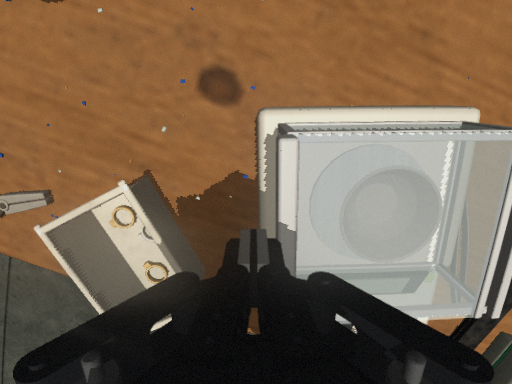

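The bar is now at column ~288 and the pane's leading edge is near the right rim at ~(500,270), with a narrow gap left. I keep nudging until the force rises.

Request:
step_arm(hand=[255, 255, 255, 255], travel=[[0, 1, 0], [0, 2, 0], [0, 3, 0], [0, 4, 0]], twist=[[0, 0, 0], [0, 0, 0], [0, 0, 0], [0, 0, 0]])

```text
t: 6.0
tool_pos: [0.4795, 0.3424, 0.1829]
tool_rot: [161.5, 89.8, 1.8]
ft_force: [0.9, 2.4, -0.6]
opening: 0.001
```

Request:
step_arm(hand=[255, 255, 255, 255], travel=[[0, 1, 0], [0, 2, 0], [0, 3, 0], [0, 3, 0]], twist=[[0, 0, 0], [0, 0, 0], [0, 0, 0], [0, 0, 0]])

```text
t: 6.33
tool_pos: [0.4798, 0.3411, 0.1831]
tool_rot: [-161.7, 89.7, 38.7]
ft_force: [-0.2, 7.6, -1.9]
opening: 0.001
```

```bash
python3 s.py
```

```text
gap Y,X -0.025123497040920918 -0.0011333073843531529 F 7.161681947561144 2.541802629998374 -1.9350327026199055 tipz 0.11011722291273406 j [   1.6   29.4  -53.    95.6   25.2   67.4 -127.3]
```

Request:
step_arm(hand=[255, 255, 255, 255, 255, 255, 255, 255, 255], travel=[[0, -3, 0], [0, -8, 0], [0, -16, 0], [0, -25, 0], [-15, -25, 0], [-45, -25, 0], [-70, -25, 0], [-80, -25, 0], [-80, -25, 0]], twist=[[0, 0, 0], [0, 0, 0], [0, 0, 0], [0, 0, 0], [0, 0, 0], [0, 0, 0], [0, 0, 0], [0, 0, 0], [0, 0, 0]])

```text
t: 7.08
tool_pos: [0.4713, 0.3654, 0.2667]
tool_rot: [-165.1, 89.5, 35.3]
ft_force: [0.2, -0.4, -0.5]
opening: 0.002
```

```bash
python3 s.py; python3 - <<'E'
from h import *
im=get_image("wrist");save(im,"w4")
t=np.array([.408,.177,.19])
print(plan(t-np.array([.9354,.3535,0])*.05,flip=-1))
E
```

```text
gap Y,X 0.000586460253832906 -0.0005368784815238996 F -0.43858552794144934 0.08797121742408646 -0.5184865971128219 tipz 0.19371546161069286 j [   0.5   25.8  -55.4   89.4   21.9   75.8 -127.1]
(array([  0.2, 154.3, 174.5]), array([-0.0054, -0.0069,  0.0017]))
```

View pics/w4.png

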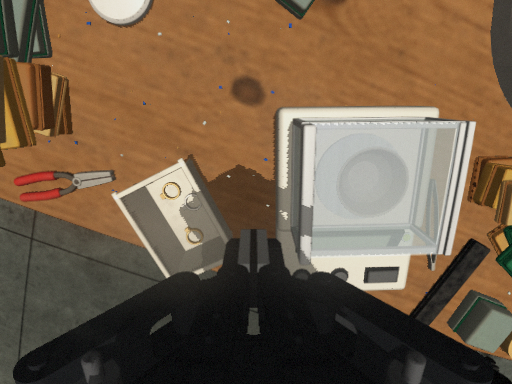

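Roof looks shut in this view. The two strips at columns ~452 and ~468 could still hide a gap, so I zoom in on the stop and locate the keys.

```bash
python3 - <<'E'
from h import *
im=get_image("wrist");f=im["frame"]
cv2.imwrite("pics/c5.png",cv2.resize(f[110:295,290:485,::-1],(780,740*600//740),interpolation=cv2.INTER_CUBIC))
c=np.array([.472,.365]);Y=np.array([-.3535,.9354]);X=np.array([.9354,.3535])
g=cv2.cvtColor(f,cv2.COLOR_RGB2GRAY); print(g[180,435:480])
m=((g[255:292,320:430]<110)*255).astype(np.uint8)
n,l,s,cc=cv2.connectedComponentsWithStats(m)
for i in range(1,n):
    if s[i,4]>30:
        q=cc[i]+[320,255]; r=cv2.minAreaRect(np.argwhere(l==i)[:,::-1].astype(np.int32)); print(s[i],q,r,onz(im,*q,.038).round(4),onz(im,r[0][0]+320,r[0][1]+255,.038).round(4))
E
```

```text
[156 162 162 161 163 160 163 162 160 162 161 162 165 213 185 168  93 161
 210 219 217 216 171  85  57 148 206 214 216 215 218 180 120 113 114 113
  71  58  69  73  81  94  92  81  41]
[100   0  10  16  48] [426.85416667 262.64583333] ((106.94585418701172, 8.015922546386719), (8.379912376403809, 16.041547775268555), 28.610462188720703) [0.4425 0.1339 0.038 ] [0.4421 0.1336 0.038 ]
[  0  13  45  24 664] [336.08885542 281.77560241] ((22.0, 24.5), (44.0, 23.0), 0.0) [0.3825 0.2257 0.038 ] [0.3877 0.2204 0.038 ]
[ 44  12  35  16 509] [380.70726916 274.34577603] ((61.0, 19.5), (15.0, 34.0), 90.0) [0.4097 0.1794 0.038 ] [0.4097 0.179  0.038 ]
[ 88  16  22  21 193] [419.93782383 282.40414508] ((98.88216400146484, 26.700634002685547), (24.66133689880371, 16.083480834960938), 16.389541625976562) [0.4157 0.1276 0.038 ] [0.4162 0.1294 0.038 ]
```

View pics/c5.png

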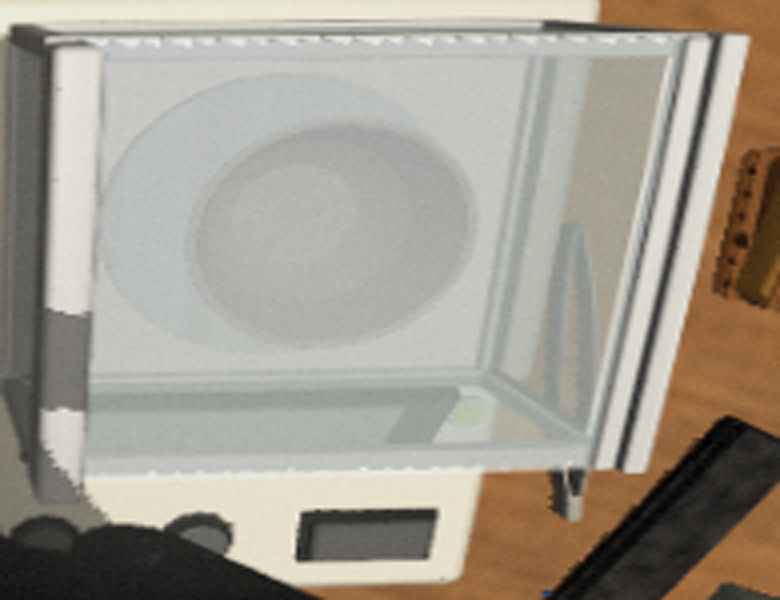

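A dark line about 3 px wide remains between the pane's leading trim and the stop bar. It is either the stop bar's shaded side or a real gap. I go back and push a little more firmly to find out.

Request:
step_arm(hand=[255, 255, 255, 255, 255, 255, 255, 255, 255, 255], travel=[[25, -4, 0], [50, -4, 0], [72, -4, 0], [83, -4, 0], [83, -4, 0], [83, 4, 0], [83, 11, 0], [83, 17, 0], [83, 21, 0], [83, 23, 0]], twist=[[0, 0, 0], [0, 0, 0], [0, 0, 0], [0, 0, 0], [0, 0, 0], [0, 0, 0], [0, 0, 0], [0, 0, 0], [0, 0, 0], [0, 0, 0]])

```text
t: 8.02
tool_pos: [0.48, 0.3422, 0.181]
tool_rot: [-166.7, 89.6, 33.6]
ft_force: [-0.5, 4.5, -0.5]
opening: -0.001
```

```bash
python3 s.py; python3 - <<'E'
from h import *
print(att(state()["tool_rot"]).round(4))
im=get_image("wrist");g=cv2.cvtColor(im["frame"],cv2.COLOR_RGB2GRAY);print(g[220,470:512])
E
```

```text
gap Y,X -0.0241234759324649 -0.0005868477173248953 F 4.397889349278954 1.129364892827194 -0.5241056044729608 tipz 0.10799579092692148 j [   1.4   29.6  -52.9   95.7   25.4   67.2 -127.6]
[[ 0.0055  0.347  -0.9379]
 [ 0.0037 -0.9379 -0.3469]
 [-1.     -0.0015 -0.0065]]
[152 156 154 153 153 157 154 153 155 152 151 151 156 154 155 150 154 152
 149 152 155 155 155 151 167 208 217 215 194 164 159 158 143  91 115 170
 203 209 209 209 212 208]
```

Request:
step_arm(hand=[255, 255, 255, 255, 255], travel=[[0, 1, 0], [0, 2, 0], [0, 3, 0], [0, 3, 0], [0, 3, 0]], twist=[[0, 0, 0], [0, 0, 0], [0, 0, 0], [0, 0, 0], [0, 0, 0]])

```text
t: 8.48
tool_pos: [0.48, 0.3416, 0.1815]
tool_rot: [-147.6, 89.5, 52.8]
ft_force: [-0.9, 6.8, -1.2]
opening: 0.001
```

```bash
python3 s.py; python3 - <<'E'
from h import *
im=get_image("wrist");f=im["frame"];g=cv2.cvtColor(f,cv2.COLOR_RGB2GRAY);print(g[220,470:512])
cv2.imwrite("pics/c6.png",cv2.resize(f[120:330,372:512,::-1],(400,600),interpolation=cv2.INTER_CUBIC))
E
```

```text
gap Y,X -0.024673859648391586 -0.0007802539805178745 F 6.722196034906544 1.5822091535732123 -1.1664289519921105 tipz 0.10845002481212256 j [   1.7   29.5  -53.1   95.8   25.3   67.  -127.3]
[153 155 155 155 155 152 157 154 152 154 152 154 154 152 152 150 153 153
 155 153 153 154 154 154 174 215 217 214 183 161 161 156 123  94 134 179
 209 211 210 208 209 192]
```

View pics/c6.png

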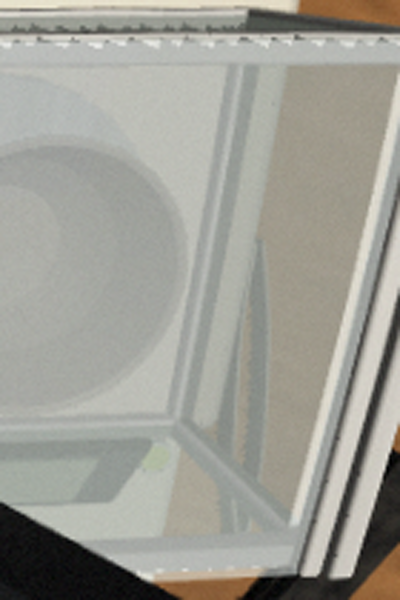

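The bar stops at the same place with 6.7 N on it, though 2 N would move the roof, and the picture has not changed. So the roof is on its hard stop. I back off, lift, and go to the tare key.

Request:
step_arm(hand=[255, 255, 255, 255, 255, 255, 255, 255, 255], travel=[[0, -3, 0], [0, -8, 0], [0, -16, 0], [0, -25, 0], [-15, -25, 0], [-45, -25, 0], [-70, -25, 0], [-80, -25, 0], [-80, -25, 0]], twist=[[0, 0, 0], [0, 0, 0], [0, 0, 0], [0, 0, 0], [0, 0, 0], [0, 0, 0], [0, 0, 0], [0, 0, 0], [0, 0, 0]])

```text
t: 9.28
tool_pos: [0.4713, 0.3656, 0.2651]
tool_rot: [-154.7, 89.2, 45.8]
ft_force: [0.3, 0.8, 0.5]
opening: -0.006
```

```bash
python3 s.py; python3 - <<'E'
from h import *
print(plan([.409,.178,.17],flip=-1))
E
```

```text
gap Y,X 0.0008129141390226163 -0.0004151957897177552 F 0.6581371184301095 0.5887231590533376 0.48121595603588674 tipz 0.19211192561977225 j [   0.7   25.8  -55.5   89.6   21.9   75.3 -127. ]
(array([ 19.7, 154.1, 124.2]), array([-0.0042, -0.012 ,  0.0057]))
```

Request:
step_arm(hand=[255, 255, 255, 255, 255, 255, 255, 255, 255, 255], travel=[[0, 25, 20], [0, 50, 40], [0, 75, 60], [0, 100, 80], [0, 125, 100], [5, 150, 120], [12, 154, 124], [20, 154, 124], [20, 154, 124], [20, 154, 124]], twist=[[0, -0.012, 0.006], [0, -0.012, 0.006], [0, -0.012, 0.006], [0, -0.012, 0.006], [0, -0.012, 0.006], [0, -0.012, 0.006], [0, -0.012, 0.006], [0, -0.012, 0.006], [0, -0.012, 0.006], [0, -0.012, 0.006]])

```text
t: 10.12
tool_pos: [0.409, 0.1794, 0.2424]
tool_rot: [-56.1, 89.9, 144.5]
ft_force: [0.0, 0.7, 0.1]
opening: 0.003
```

```bash
python3 - <<'E'
from h import *
im=get_image("wrist");save(im,"w7")
print(plan([.409,.178,.06],flip=-1),state()["joint_positions"],state()["ft_force"],proj(im,[.409,.178,.038]),proj(im,state()["tool_pos"]-[0,0,.073]))
E
```

```text
(array([109.7,   1.7,   0.7]), array([-0.0019,  0.0002,  0.0013])) [  29.22011566    3.03860113  -58.92294485  111.50668755    2.74876419
   66.9492544  -100.15533825] [0.27002253 0.5934578  0.19733354] [253.61585881 179.37916579] [251.25214659 243.43695642]
```

View pics/w7.png

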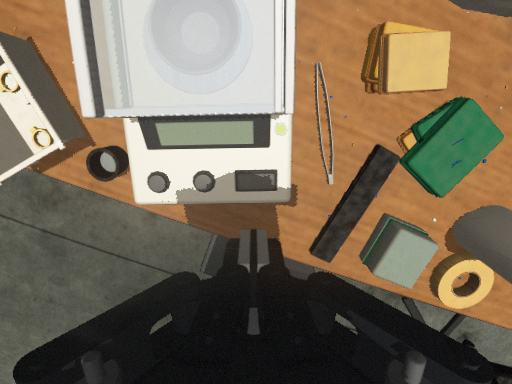

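The wrist view shows the tare key at (256,180), about 2 mm right of my estimate. The fingers are centred on it, and the roof pane and bowl are undisturbed.

Request:
step_arm(hand=[255, 255, 255, 255, 255, 255, 255, 255, 255, 255], travel=[[20, 3, 0.5], [40, 3.5, 0.5], [60, 3.5, 0.5], [80, 3.5, 0.5], [95, 3.5, 0.5], [105, 3.5, 0.5], [112, 3.5, 0.5], [115, 3.5, 0.5], [115, 3.5, 0.5], [115, 3.5, 0.5]], twist=[[0, 0, 0], [0, 0, 0], [0, 0, 0], [0, 0, 0], [0, 0, 0], [0, 0, 0], [0, 0, 0], [0, 0, 0], [0, 0, 0], [0, 0, 0]])

```text
t: 11.0
tool_pos: [0.4102, 0.1768, 0.1283]
tool_rot: [-112.3, 89.9, 88.3]
ft_force: [-0.1, -0.0, -0.7]
opening: -0.003
```

```bash
python3 - <<'E'
from h import *
s=state();print(s["tool_pos"],s["tool_pos"][2]-.073,s["ft_force"],att(s["tool_rot"]).round(3))
im=get_image("wrist");save(im,"w8")
E
```

```text
[0.4101843  0.17677263 0.12828648] 0.05528647971406571 [-0.1076544  -0.01658735 -0.74488492] [[ 0.     0.352 -0.936]
 [ 0.002 -0.936 -0.352]
 [-1.    -0.001 -0.001]]
```

View pics/w8.png

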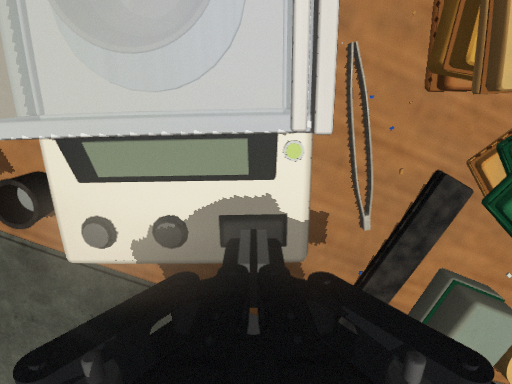

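The fingertips stand just above the middle of the tare key at (253,231). The round keys at (100,232) and (170,231) are clear.

Request:
step_arm(hand=[255, 255, 255, 255, 255, 255, 255, 255], travel=[[5, 0, 0], [10, 0, 0], [13, 0, 0], [15, 0, 0], [16.5, 0, 0], [18, 0, 0], [18, 0, 0], [18, 0, 0]], twist=[[0, 0, 0], [0, 0, 0], [0, 0, 0], [0, 0, 0], [0, 0, 0], [0, 0, 0], [0, 0, 0], [0, 0, 0]])

```text
t: 11.72
tool_pos: [0.4102, 0.1767, 0.1104]
tool_rot: [-122.6, 89.9, 78.0]
ft_force: [-0.4, -0.3, 0.7]
opening: 0.001
```

Request:
step_arm(hand=[255, 255, 255], travel=[[1, 0, 0], [2, 0, 0], [2, 0, 0]], twist=[[0, 0, 0], [0, 0, 0], [0, 0, 0]])

```text
t: 11.97
tool_pos: [0.4102, 0.1767, 0.1084]
tool_rot: [-124.9, 89.9, 75.7]
ft_force: [-0.2, -0.8, 2.6]
opening: -0.0
```

Request:
step_arm(hand=[255, 255, 255], travel=[[0.7, 0, 0], [1.3, 0, 0], [1.3, 0, 0]], twist=[[0, 0, 0], [0, 0, 0], [0, 0, 0]])

```text
t: 12.22
tool_pos: [0.4103, 0.1768, 0.1071]
tool_rot: [-128.3, 89.9, 72.2]
ft_force: [-1.5, -0.7, 3.9]
opening: -0.0
```

```bash
python3 - <<'E'
from h import *
for i in range(3):
    im=get_image("wrist");s=state();print(s["tool_pos"][2]-.073,s["ft_force"])
E
```

```text
0.03413921969724833 [-2.79602957 -0.55625182  4.26250516]
0.034154029504398956 [-1.28019038 -0.97333504  3.96451546]
0.034153429806531535 [-1.6643969  -0.27757499  3.96875534]
```

Request:
step_arm(hand=[255, 255, 255, 255, 255, 255, 255, 255, 255, 255], travel=[[-1.5, 0, 0], [-3, 0, 0], [-5, 0, 0], [-10, 0, 0], [-25, 0, 0], [-50, 0, 0], [-80, 0, 0], [-110, 0, 0], [-140, 0, 0], [-150, 0, 0]], twist=[[0, 0, 0], [0, 0, 0], [0, 0, 0], [0, 0, 0], [0, 0, 0], [0, 0, 0], [0, 0, 0], [0, 0, 0], [0, 0, 0], [0, 0, 0]])

```text
t: 13.2
tool_pos: [0.4112, 0.1776, 0.2612]
tool_rot: [179.4, 89.7, 20.0]
ft_force: [0.2, 0.5, -0.4]
opening: -0.001
```

Request:
step_arm(hand=[255, 255, 255, 255], travel=[[0, 0, 0], [0, 0, 0], [0, 0, 0], [0, 0, 0]], twist=[[0, 0, 0], [0, 0, 0], [0, 0, 0], [0, 0, 0]])

```text
t: 13.53
tool_pos: [0.4106, 0.1773, 0.2599]
tool_rot: [-171.8, 89.8, 28.9]
ft_force: [-1.0, -0.4, -0.7]
opening: -0.005
```

```bash
python3 - <<'E'
from h import *
im=get_image("wrist");save(im,"w9");s=state();print(s["tool_pos"],s["ft_force"],abs(s["joint_vel"]).max())
E
```

```text
[0.41064008 0.17737982 0.25998767] [ 1.06010104 -0.67639693  0.24048153] 0.36910599834470914
```

View pics/w9.png

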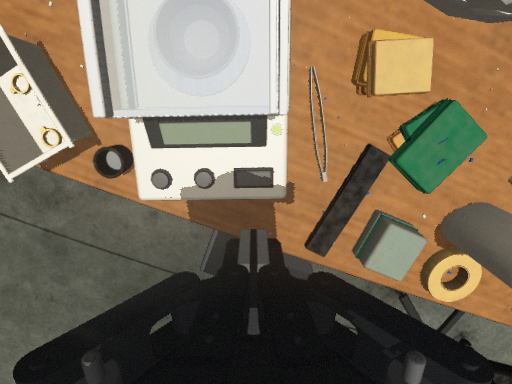

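The key at (253,178) looks up again, the roof's leading edge still lies along the stop at column ~283, and the tub, loupe, tweezers and bowl are in place. The hand is clear, about 150 mm above the console, so I hand in.

```bash
python3 -c "
from plant import *
print(hand_in())"
```

```text
the job is handed in; nothing more can be done
None
```

I slid the roof shut with the closed fingertips pushing on the grip bar, then pressed the tare key and released it, then handed the job in at about 13.6 s.

- **Roof:** the bar stopped at the same place twice, within about 1 mm, the second time holding against about 6.7 N (about 2 N moves it). A dark line about 3 px wide still shows between the pane's leading trim and the stop bar. It did not change under the firmer push, so I took it as the stop bar's shaded side. There is no reading of the roof opening itself to confirm this.
- **Tare key:** I held it at about 4.0 N with the fingertip at 34.2 mm, which I estimate as 3.5 to 3.8 mm down, past the 2.5 mm needed. The force fell back to noise (within about 1 N) on release, and the key looks up in the last picture.
- **Everything else:** the last picture shows the round keys, bowl, tub, loupe and tweezers undisturbed. The fingertips ended about 150 mm above the console, touching nothing.

My first estimate of the key's position was about 2 mm off between camera views. I corrected it from close up before pressing.

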